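Press the clamped nesting doll's head home

TASK

The nesting doll standing in the jaws of the wooden screw clamp has its head set on its base, but the head still stands proud and the joint gapes. Press gently on top of that head with your fingertips until it sits fully home on its base, then draw back. Do not lift or grip the head, and touch nothing else on the bench: not the clamp, not the base, and not the other dolls, one of which looks just the same and also gapes.

Things in the scene. Friction and masses are not known exactly. Their poses are not given: they have to be found in the camera images.
- doll_head: Yellow-lacquered head (upper half) of the doll in the clamp, 62 mm tall, 57 mm wide at its rim, 42 mm at the neck and 43 mm at the round top. Origin: centre of its rim; z up. It slides only straight up and down on the base, a snug fit: about 3.5 N moves it slowly (plus 25 N per m/s) and it stays where left. Over 35 N would split it; raising its crown above 137 mm counts as lifting.
- doll_crown (a point): The highest point, on the axis, of the clamped doll's head: a dome, nearly flat over the middle 14 mm, 62 mm above the head's origin. 130 to 134 mm above the bench at the start (the joint gapes 6 to 10 mm), 124 mm when the head is home against a firm stop.
- doll_base: The half-finished base of that doll, raw lime wood, 62 mm tall to its shoulder and 62 mm wide, with a spigot 51 mm wide and 13 mm tall above the shoulder. Stands on the bench gripped between the clamp's jaws; cannot move. Origin: centre of its underside, on the bench.
- clamp: Wooden screw clamp lying on the bench, fixed at the far edge by an iron G-clamp. Two jaws, 44 mm tall, run along its x from -38 to 205 mm and out to 72 mm either side (y). Two screws cross them, handles reaching 166 mm to +y (x = 85 mm) and to -y (x = 165 mm), 39 mm tall. G-clamp 68 mm tall at x 167 to 254, y 52 mm. Origin: on the bench under the doll's axis; z up.
- twin_doll: Loose doll of the same shape, size and finish as the clamped one, its head also gaping 8 mm; stands free on the bench, 132 mm tall, 62 mm wide. Leave alone. Origin: centre of its underside.
- large_doll: Loose closed doll, 164 mm tall, 82 mm wide. Leave alone. Origin: centre of its underside.
- small_doll: Loose closed doll, 87 mm tall, 43 mm wide. Leave alone. Origin: centre of its underside.
- spare_head: Loose yellow-lacquered doll head standing by itself on its rim on the bench, 68 mm tall, 63 mm wide. Leave alone. Origin: centre of its underside.
- sanding_block: Loose round beech sanding block, 80 mm wide, 31 mm tall. Leave alone. Origin: centre of its underside.
- chuck_jaw: Loose rusted steel chuck jaw with three steps, 62 x 22 mm, 39 mm tall. Leave alone. Origin: centre of its underside.
- burnisher: Loose burnisher with a horn handle, 230 mm long, lying along its own x, 24 mm tall. Leave alone. Origin: on the bench near its middle, with the handle's end at x = -110 mm.

How it is judged:
By the outcome, as a careful person would: the job done as asked, in the order asked, and still so for the second after the job is handed in, with the robot touching nothing.
It also fails if it takes over 38 s, if anything falls off the work surface, if the arm or the gripper's body presses on something with over 40 N, if the wrist force passes 120 N, or if a joint passes its speed limit or range.

ROBOT

A 6-joint arm with a two-finger parallel gripper is mounted at the origin on the work surface. World frame = base frame: x ahead of the robot, y to its left, z up, the work surface at z = 0. Lengths are in mm, angles in rad, forces in N, time in s.
With the tool pointing down it reaches from about 400 to 925 mm from the base axis. Payload 12.5 kg.
Tool frame: the origin (TCP) lies at the very end of the fingers, on their centre line; the grasp point (between the pads) lies 19 mm behind it; z points along the fingers, y is the direction in which the jaws open and shut (so a half turn about z gives the same grasp; the last joint's range is limited). The gripper opens to 95 mm and grips with 3 to 60 N. Pads are 20 mm wide; open, the fingers measure 119 mm over their backs; the gripper's body (75 mm by 180 mm) begins 59 mm behind the grasp point.
Start: joints at [-1.326, 0.491, 1.559, -0, 1.092, -0.106], TCP at [214.804, -586.946, 214.661] pointing down, gripper open.
Joint ranges: [-3.1, 3.1], [-0.84, 2.19], [0.05, 2.79], [-1.13, 4.28], [0.06, 2.93], [-2.69, 2.69]. Speed limits (rad/s): [2.22, 2.22, 2.79, 3.14, 3.14, 3.14].

INTERFACE

Orientations are given as [roll, pitch, yaw] about the fixed x, y, z axes, in that order (R = Rz(yaw) Ry(pitch) Rx(roll)).
In Python, from cell import env gives the robot as it stands.
- The arm moves only by the shell command python3 -m pendant 'ROWS'. ROWS is JSON, a list that holds one entry, the list of rows, each a list of 5 numbers: the opening, from 0 (shut) to 1 (fully open), then the shift along the tool's x, y, z in m, then the turn about the tool's z in rad. A call has exactly 8 rows; each row is the pose to reach, as a shift and turn from the pose commanded when the call began, along the tool's axes at that moment; what a row does not reach only later rows make up. A row lasts 1/10 s, in which the tool goes at most 50 mm and 8.59 degrees, less where a joint would pass 70% of its speed; a pose out of reach is approached as far as the arm can. A call with a gripper value outside its range is refused whole. The fingers move at their own pace and stop on an object; the grip force is fixed at half the most. Time passes only in rows, so rows that repeat a pose let the fingers close, or fill a call up. It gives the time, the measured TCP pose, the force and the opening at its end, in the units of the state.
- env.state(): the state, without advancing time (a new reading comes with each control period).
- env.read_camera(name): name is "scene" or "top" or "wrist"; returns a dict with "image" (384x512x3 uint8, blue, green, red), "range_z" (384x512 float32, mm along the optical axis (not along the pixel's ray), 0 where there is no reading), "fx", "fy", "cx", "cy" (pixels), "dist" ([k1, k2, p1, p2, k3] as OpenCV has them; the pictures are not rectified), "rvec" (rotation vector, rad) and "tvec" (3), from world to camera coordinates, as OpenCV has them; the wrist camera has in their place "tool_from_camera" (4x4, takes a point from camera to tool coordinates, whose origin is the TCP and whose axes are the flange's). Camera axes: x right, y down, z forward; pixel columns grow to the right and rows downward; lengths in mm; the calibration is good to about 2 mm. A picture is of the moment at which its call begins: read the wrist's pose just before it.
- env.job_done(): hands the job in, once; it reports no verdict.
The state is a dict: "t": time; "joints": joint angles; "qvel": joint speeds; "tau": joint torques, N m; "eef_pos": TCP position; "tcp_rot": TCP orientation; "ft_force": force on the tool from outside, world axes, zero at the start; "moment": the same for the moment, N m; "opening": opening from 0.0 (shut) to 1.0 (fully open).
Only numpy, scipy, OpenCV 4.12 (cv2) and the standard library are available. Lean on these libraries where they do the work, as an engineer would, in place of code of your own. Each camera call takes 0.05 s, during which the arm holds its last target. There are 200 camera calls.

## Working session

There is one attempt and no reset: what is moved stays moved. The work goes in short steps, Python scripts to look and compute and a shell command to move; the robot and the scene stay as the last step left them, time stands still between calls to the robot, and variables do not carry over. Pictures are saved under pics/ and viewed, about 8 in all and at most 12, crops included, and the job is handed in when it is done.

```bash
mkdir -p pics; ls; cat > h.py <<'E'
import numpy as np, cv2
from cell import env
def cam(n):
    s=env.state(); c=env.read_camera(n); c['K']=np.array([[c['fx'],0,c['cx']],[0,c['fy'],c['cy']],[0,0,1.]]); c['dist']=np.array(c['dist'],float)
    if n=='wrist':
        from scipy.spatial.transform import Rotation as R
        T=np.eye(4);T[:3,:3]=R.from_euler('xyz',s['tcp_rot']).as_matrix();T[:3,3]=s['eef_pos']
        c['T']=T@np.array(c['tool_from_camera'])
    else:
        T=np.eye(4);T[:3,:3]=cv2.Rodrigues(np.array(c['rvec'],float))[0];T[:3,3]=np.ravel(c['tvec']);c['T']=np.linalg.inv(T)
    return c
def world(c):  # HxWx3 world points from range
    z=c['range_z'];h,w=z.shape;u,v=np.meshgrid(np.arange(w),np.arange(h))
    p=cv2.undistortPoints(np.stack([u,v],-1).reshape(-1,1,2).astype(float),c['K'],c['dist']).reshape(h,w,2)
    P=np.dstack([p[...,0]*z,p[...,1]*z,z]);W=P@c['T'][:3,:3].T+c['T'][:3,3];W[z==0]=np.nan;return W
E
python3 - <<'E'
from h import *
print(env.state())
for n in('scene','top'):
    c=cam(n);cv2.imwrite(f'pics/{n}0.png',c['image']);W=world(c);print(n,c['T'][:3,3],np.nanmax(W[...,2]));np.save(n+'.npy',W)
E
```

```text
pics
{'t': 0.0, 'joints': array([-1.32557116e+00,  4.91554057e-01,  1.55947568e+00,  3.08592314e-06,
        1.09172558e+00, -1.05604432e-01]), 'qvel': array([ 0.00091584,  0.00137982,  0.00080515, -0.0008549 ,  0.00087728,
       -0.00096228]), 'tau': array([ 5.59303444e-03, -6.12628913e+01, -2.58174938e+01,  6.94465055e-02,
        4.82749532e-02, -1.12063549e-04]), 'eef_pos': array([ 214.75310618, -586.66528402,  214.05614638]), 'tcp_rot': array([-3.14043676e+00, -1.25275339e-04,  3.50828103e-01]), 'ft_force': array([-0.2363582 ,  0.42772109,  0.06136668]), 'moment': array([ 0.03546473, -0.02625266,  0.0283172 ]), 'opening': 0.9984919615556974}
scene [1108.37417712  593.0820581  1088.35798897] 464.5628708033007
top [ 440.01220218  114.54235212 1037.3758433 ] 688.0513532038947
```

View pics/scene0.png

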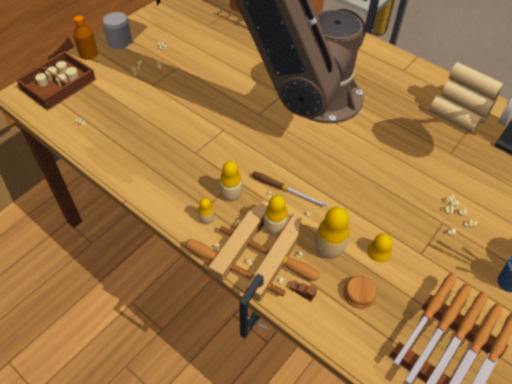

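View pics/top0.png

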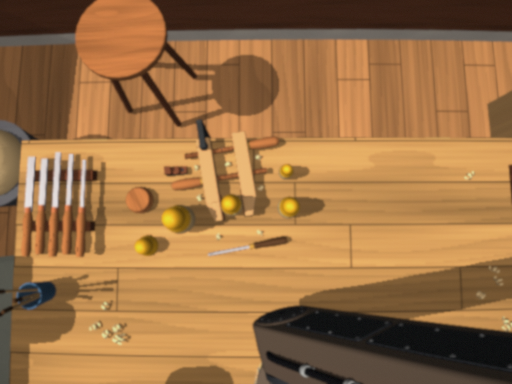

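In the scene view, the clamped doll is at pixel (276,212), the twin at (231,180), the large doll at (333,230) and the small doll at (206,210). In the top view the clamped head is at (230,204), with the twin at (290,206) and the large doll at (176,218).

```bash
python3 - <<'E'
from h import *
from scipy.optimize import least_squares
for n in('scene','top'):
    im=cv2.imread(f'pics/{n}0.png');W=np.load(n+'.npy')
    hsv=cv2.cvtColor(im,cv2.COLOR_BGR2HSV)
    m=cv2.inRange(hsv,(20,200,100),(32,255,255))
    k,l,st,ce=cv2.connectedComponentsWithStats(m)
    for i in range(1,k):
        if st[i,4]<40: continue
        P=W[l==i];P=P[np.isfinite(P[:,0])]
        if not len(P) or P[:,2].max()>250: continue
        zm=np.percentile(P[:,2],98)
        Q=P[P[:,2]>zm-12]   # top dome
        print(n,ce[i].round(0),st[i,4],'zmax',zm.round(1),'topmean',Q.mean(0).round(1),'ext',P.min(0).round(0),P.max(0).round(0))
        if n=='top':
            t=P[P[:,2]>zm-22]
            f=least_squares(lambda q:np.linalg.norm(t-q[:3],axis=1)-q[3],[*t.mean(0)-[0,0,15],21],loss='soft_l1');print('  sphere',f.x.round(1))
W=np.load('top.npy')
# top-view pixel of head
E
```

```text
scene [230. 174.] 407 zmax 132.3 topmean [506.   36.2 127. ] ext [483.  15.  67.] [531.  61. 134.]
scene [276. 208.] 433 zmax 131.7 topmean [513.7 194.8 126.2] ext [494. 170.  69.] [538. 219. 134.]
scene [205. 207.] 200 zmax 87.8 topmean [608.7  40.1  82.4] ext [591.  25.  42.] [626.  57.  91.]
scene [335. 226.] 857 zmax 163.5 topmean [474.2 338.8 158.3] ext [451. 305.  82.] [508. 373. 167.]
scene [381. 248.] 539 zmax 68.2 topmean [399. 442.  63.] ext [333. 412.  -1.] [426. 472.  71.]
top [286. 170.] 96 zmax 86.9 topmean [601.8  39.   81.4] ext [587.  24.  52.] [614.  53.  87.]
  sphere [603.9  38.7  71.4  14. ]
top [230. 204.] 248 zmax 130.2 topmean [507.5 192.  124.3] ext [485. 168.  78.] [532. 211. 131.]
  sphere [507.9 192.7 109.1  20.5]
top [289. 206.] 243 zmax 131.5 topmean [499.8  33.2 125.6] ext [477.  10.  82.] [523.  56. 134.]
  sphere [500.4  33.4 110.7  20.3]
top [175. 219.] 452 zmax 162.7 topmean [467.9 333.5 157.2] ext [438. 302.  90.] [498. 358. 165.]
  sphere [467.9 335.4 135.8  27. ]
top [146. 246.] 251 zmax 67.5 topmean [394.1 436.8  62.5] ext [369. 411.   9.] [417. 453.  70.]
  sphere [394.1 440.4  45.   22.3]
```

```bash
python3 -m pendant '[[[0,0.041,-0.028,0,0],[0,0.082,-0.056,0,0],[0,0.123,-0.084,0,0],[0,0.164,-0.112,0,0],[0,0.205,-0.140,0,0],[0,0.246,-0.168,0,0],[0,0.287,-0.196,0,0],[0,0.328,-0.224,0,0]]]'
```

```text
t: 0.9
eef_pos: [446.6, -262.0, 214.6]
tcp_rot: [-3.141, 0.0, 0.351]
ft_force: [-0.3, 0.0, -0.3]
opening: 0.381
```

```bash
python3 -m pendant '[[[0,0.022,-0.040,-0.005,0],[0,0.044,-0.080,-0.01,0],[0,0.066,-0.120,-0.015,0],[0,0.088,-0.160,-0.02,0],[0,0.110,-0.20,-0.025,0],[0,0.132,-0.240,-0.03,0],[0,0.154,-0.280,-0.03,0],[0,0.176,-0.32,-0.03,0]]]'
python3 - <<'E'
from h import *
c=cam('wrist');cv2.imwrite('pics/w1.png',c['image']);W=world(c);np.save('w1.npy',W);print(c['T'].round(2),env.state()['eef_pos'])
E
```

```text
t: 1.7
eef_pos: [501.0, 99.1, 244.7]
tcp_rot: [3.141, -0.0, 0.351]
ft_force: [1.3, -0.4, 0.0]
opening: 0.002
[[ 3.4000e-01 -9.1000e-01 -2.5000e-01  5.7086e+02]
 [-9.4000e-01 -3.3000e-01 -9.0000e-02  1.2468e+02]
 [ 0.0000e+00  2.6000e-01 -9.6000e-01  4.1482e+02]
 [ 0.0000e+00  0.0000e+00  0.0000e+00  1.0000e+00]] [501.56427168 103.99260452 244.60182822]
```

View pics/w1.png

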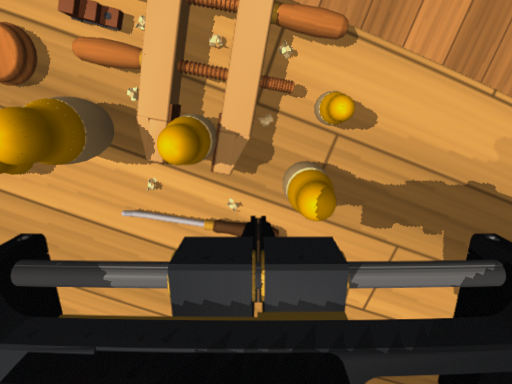

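The wrist view shows the clamped head at pixel (180,142) between the jaws, and the twin at (312,195). The arm has now settled, so I'll measure again.

```bash
python3 - <<'E'
from h import *
from scipy.optimize import least_squares
env.read_camera('wrist')
c=cam('wrist');W=world(c);print(env.state()['eef_pos'],env.state()['tcp_rot'])
m=cv2.inRange(cv2.cvtColor(c['image'],cv2.COLOR_BGR2HSV),(18,180,60),(34,255,255))
k,l,st,ce=cv2.connectedComponentsWithStats(m)
for i in range(1,k):
    if st[i,4]<400: continue
    P=W[l==i];P=P[np.isfinite(P[:,0])]
    if not len(P): continue
    zm=np.percentile(P[:,2],98);t=P[P[:,2]>zm-20]
    f=least_squares(lambda q:np.linalg.norm(t-q[:3],axis=1)-q[3],[*t.mean(0)-[0,0,15],21],loss='soft_l1')
    print(ce[i].round(),st[i,4],zm.round(1),f.x.round(1), P[P[:,2]>zm-3].mean(0).round(1))
s=env.state()
d=np.array([508,193])-s['eef_pos'][:2];a=s['tcp_rot'][2]
print('tool dx dy for (508,193)',d@[np.cos(a),np.sin(a)],d@[np.sin(a),-np.cos(a)])
E
```

```text
[500.95942022  99.30854583 244.27310918] [-3.14147153e+00  5.35088465e-04  3.54851653e-01]
[339. 109.] 912 87.0 [605.9  36.2  72.1  14.8] [605.4  36.6  85.6]
[ 40. 135.] 5284 162.0 [469.8 335.7 136.7  27. ] [471.4 327.8 161. ]
[186. 142.] 2060 130.9 [509.5 190.7 110.3  20.8] [509.6 190.4 129.6]
[314. 196.] 1944 131.7 [502.3  32.  111.8  20.4] [503.1  32.7 130.5]
[238. 317.] 1116 349.9 [ 7480.1  2750.  -2179.7  7861.3] [518.3 115.  348.5]
tool dx dy for (508,193) 39.1551520485029 -85.40803484535746
```

```bash
python3 -m pendant '[[[0,0.013,-0.028,0,0],[0,0.026,-0.056,0,0],[0,0.0395,-0.084,0.02,0],[0,0.0395,-0.084,0.05,0],[0,0.0395,-0.084,0.08,0],[0,0.0395,-0.084,0.095,0],[0,0.0395,-0.084,0.1,0],[0,0.0395,-0.084,0.1,0]]]'
python3 - <<'E'
from h import *
for i in range(3):
    s=env.state();print(s['eef_pos'],s['ft_force']);env.read_camera('wrist')
im=env.read_camera('scene')['image'];cv2.imwrite('pics/s2.png',cv2.resize(im[130:290,190:390],None,fx=3,fy=3,interpolation=2))
E
```

```text
t: 2.65
eef_pos: [509.4, 188.7, 144.3]
tcp_rot: [3.142, 0.001, 0.35]
ft_force: [-0.7, -0.2, 1.2]
opening: 0.007
[509.44958842 188.72384026 144.30463131] [-0.6955722  -0.17182422  1.19079055]
[509.76600612 188.9729861  145.02996277] [0.06931641 0.05339348 0.85629514]
[509.91150763 189.15577857 145.42807357] [-0.94177141 -0.76400208 -0.90337546]
```

View pics/s2.png

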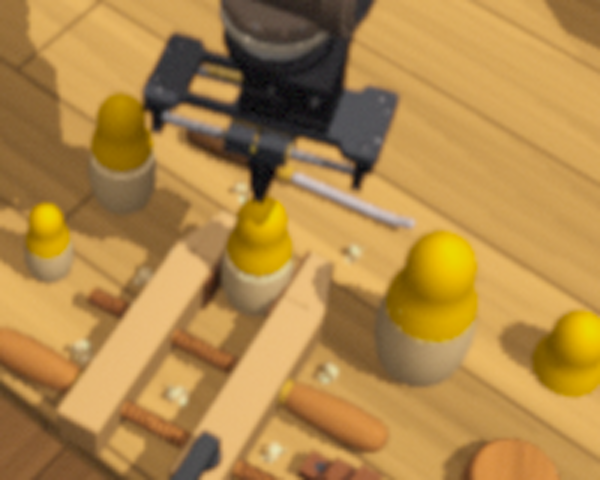

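The shut fingertips are above the clamped head, at crop pixel (262,200), and clear of everything else. Next I shift 2.5 mm to centre and lower slowly.

```bash
python3 -m pendant '[[[0,0,-0.0025,0.002,0],[0,0,-0.0025,0.004,0],[0,0,-0.0025,0.006,0],[0,0,-0.0025,0.008,0],[0,0,-0.0025,0.009,0],[0,0,-0.0025,0.010,0],[0,0,-0.0025,0.011,0],[0,0,-0.0025,0.012,0]]]'; python3 -m pendant '[[[0,0,0,0.001,0],[0,0,0,0.002,0],[0,0,0,0.003,0],[0,0,0,0.004,0],[0,0,0,0.005,0],[0,0,0,0.006,0],[0,0,0,0.006,0],[0,0,0,0.006,0]]]'
```

```text
t: 3.65
eef_pos: [508.6, 191.9, 132.5]
tcp_rot: [3.141, -0.0, 0.351]
ft_force: [-0.8, 0.1, 0.6]
opening: 0.002
t: 4.45
eef_pos: [508.5, 191.9, 126.5]
tcp_rot: [3.142, 0.0, 0.351]
ft_force: [0.6, -0.0, 1.8]
opening: 0.005
```

```bash
python3 -m pendant '[[[0,0,0,0.0003,0],[0,0,0,0.0006,0],[0,0,0,0.0009,0],[0,0,0,0.0012,0],[0,0,0,0.0015,0],[0,0,0,0.0018,0],[0,0,0,0.0021,0],[0,0,0,0.0024,0]]]'
```

```text
t: 5.25
eef_pos: [508.6, 191.9, 124.2]
tcp_rot: [3.141, -0.0, 0.351]
ft_force: [-0.2, -0.6, 2.7]
opening: 0.005
```

```bash
python3 -m pendant '[[[0,0,0,0.0001,0],[0,0,0,0.0002,0],[0,0,0,0.0003,0],[0,0,0,0.0004,0],[0,0,0,0.0005,0],[0,0,0,0.0006,0],[0,0,0,0.0006,0],[0,0,0,0.0006,0]]]'
```

```text
t: 6.05
eef_pos: [508.6, 191.9, 123.9]
tcp_rot: [3.141, -0.0, 0.351]
ft_force: [-1.2, -0.5, 6.8]
opening: 0.001
```

Force has risen to 6.8 N with less travel than commanded. I'll press on in small steps to confirm it has reached the stop.

```bash
python3 -m pendant '[[[0,0,0,0.0001,0],[0,0,0,0.0002,0],[0,0,0,0.0003,0],[0,0,0,0.0004,0],[0,0,0,0.0004,0],[0,0,0,0.0004,0],[0,0,0,0.0004,0],[0,0,0,0.0004,0]]]'
```

```text
t: 6.85
eef_pos: [508.7, 191.9, 123.8]
tcp_rot: [3.141, -0.001, 0.351]
ft_force: [-2.1, -0.4, 10.2]
opening: 0.004
```

A steady 10 N, nearly three times the sliding force, no longer moves the head, so it is on the stop. Now I draw straight up.

```bash
python3 -m pendant '[[[0,0,0,-0.002,0],[0,0,0,-0.005,0],[0,0,0,-0.015,0],[0,0,0,-0.035,0],[0,0,0,-0.06,0],[0,0,0,-0.085,0],[0,0,0,-0.11,0],[0,0,0,-0.12,0]]]'; python3 -m pendant '[[[0,-0.015,0.03,0,0],[0,-0.03,0.06,0,0],[0,-0.04,0.085,0,0],[0,-0.04,0.085,0,0],[0,-0.04,0.085,0,0],[0,-0.04,0.085,0,0],[0,-0.04,0.085,0,0],[0,-0.04,0.085,0,0]]]'
python3 - <<'E'
from h import *
from scipy.optimize import least_squares
for n in ('wrist','top'):
    c=cam(n);W=world(c)
    m=cv2.inRange(cv2.cvtColor(c['image'],cv2.COLOR_BGR2HSV),(18,180,60),(34,255,255))
    k,l,st,ce=cv2.connectedComponentsWithStats(m)
    for i in range(1,k):
        if st[i,4]<90: continue
        P=W[l==i];P=P[np.isfinite(P[:,0])]
        if not len(P) or P[:,2].max()>250: continue
        zm=np.percentile(P[:,2],98);t=P[P[:,2]>zm-20]
        f=least_squares(lambda q:np.linalg.norm(t-q[:3],axis=1)-q[3],[*t.mean(0)-[0,0,15],21],loss='soft_l1')
        print(n,ce[i].round(),st[i,4],zm.round(1),f.x.round(1))
im=env.read_camera('scene')['image'];cv2.imwrite('pics/s3.png',cv2.resize(im[130:290,190:390],None,fx=3,fy=3,interpolation=2))
s=env.state();print(s['t'],s['ft_force'])
E
```

```text
t: 7.65
eef_pos: [509.1, 192.1, 245.8]
tcp_rot: [3.141, -0.003, 0.351]
ft_force: [0.4, 0.6, 0.3]
opening: 0.007
t: 8.45
eef_pos: [500.2, 99.0, 243.1]
tcp_rot: [3.142, 0.0, 0.352]
ft_force: [0.2, 0.6, -0.9]
opening: 0.006
wrist [275.  12.] 104 34.8 [685.2 144.5  21.9  11.6]
wrist [337. 107.] 913 87.2 [606.   36.3  72.2  14.7]
wrist [ 39. 134.] 5166 161.2 [469.7 335.8 136.7  27.1]
wrist [185. 140.] 2006 124.0 [509.5 190.7 103.4  20.7]
wrist [313. 195.] 1957 131.8 [502.3  32.  111.9  20.3]
top [176. 218.] 569 163.7 [467.8 335.6 136.   26.9]
top [146. 245.] 344 68.2 [394.4 441.   45.3  22.3]
8.6 [-0.33030158 -0.27317054 -0.07530008]
```

View pics/s3.png

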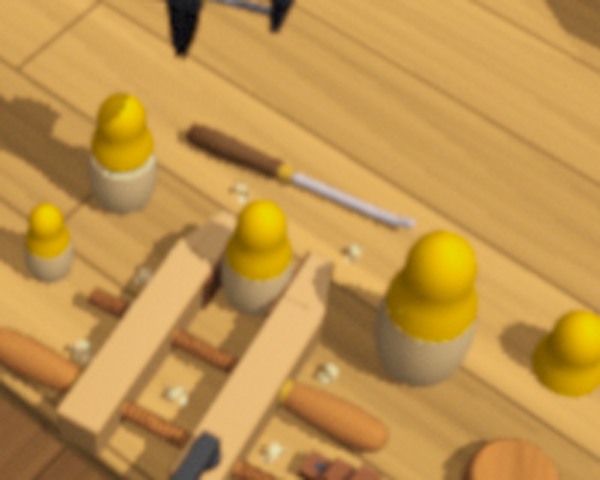

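The clamped doll at crop pixel (260,255) is now closed. The twin at (123,155) still gapes, and nothing else has moved.

```bash
python3 -c "
from cell import env
print(env.job_done())"
```

```text
the job is handed in; nothing more can be done
None
```

The clamped doll's head is now fully home on its base. I pressed the crown with the shut fingertips, drew straight up and back, and handed the job in at about 8.6 s of the 38 s allowed.

- **Seating:** A steady push of about 10 N no longer moved the head, with the fingertips at 123.8 mm. Only about 3.5 N is needed to slide it, so it was against its stop.
- **Force:** The highest press reading was 10.2 N, against the 35 N splitting limit. Forces were read only at the end of each move.
- **Height:** From the wrist camera, the crown was at 130.9 mm before and 124.0 mm after, and home is 124 mm. The head's sideways position did not change.
- **Other things on the bench:** The twin, the large doll and the small doll measured in the same places before and after, to within 0.3 mm. The last scene picture shows the rest in view unmoved.
- **Checks that fell short:** The last top-camera check listed only the large doll and the spare head. It gave no second height for the clamped head, so the final height rests on the wrist camera and the fingertip reading.

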